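# Lock the table leaf under the pot with a mallet

## Robot

A 6-joint arm with a two-finger parallel gripper is mounted at the origin on the work surface. World frame = base frame: x ahead of the robot, y to its left, z up, the work surface at z = 0. Lengths are in m, angles in rad, forces in N, time in s.
With the tool pointing down it reaches from about 0.35 to 0.725 m from the base axis. Payload 6 kg.
Tool frame: the origin (TCP) lies at the very end of the fingers, on their centre line; the grasp point (between the pads) lies 19 mm behind it; z points along the fingers, y is the line along which they close (so a half turn about z gives the same grasp; the last joint's range is limited). The gripper opens to 85 mm and grips with 20 to 120 N. Pads are 22 mm wide; open, the fingers measure 114 mm over their backs; the gripper's body (76 mm by 85 mm) begins 54 mm behind the grasp point. The pads swing forward as they close: fully open they stand 13 mm farther back than shut.
Start: joints at [1.591, 0.04, 0.085, 0, -1.615, -0.334], TCP at [0.185, 0.571, 0.231] pointing down, gripper open.
Joint ranges: [-2.56, 2.56], [-1.29, 2.01], [-1.08, 1.49], [-3.29, 1.98], [-2.81, -0.18], [-2.99, 2.99]. Speed limits (rad/s): [2.57, 2.57, 3.01, 3.14, 3.14, 3.14].

## Interface

Orientations are given as a 3x3 rotation matrix whose columns are the frame's x, y, z axes.
In Python, from bench import status, get_image, manip gives the robot as it stands.
- The arm moves only by the tool jog_arm, never from a script. Its argument "rows" is a list of rows, each a list of 6 numbers: the shift along the tool's x, y, z in m, then the turn, a rotation vector about the tool's x, y, z in rad. In form: [[x, y, z, rx, ry, rz], ...]. A call has 1 to 12 rows; each row shifts and turns the commanded pose from where the row before left it, along the tool's axes as they then stand; what a row does not reach is not made up. A row lasts 1/12 s, in which the tool goes at most 41.7 mm and 7.16 degrees, less where a joint would pass 70% of its speed; a pose out of reach is approached as far as the arm can. A call is refused whole if a number of a shift passes 0.0417 or a number of a turn 0.125, either way. A call with a gripper value outside its range is refused whole. "gripper" is the opening, from 0 (shut) to 1 (fully open), set as the call begins (left out, the last holds). The fingers move at their own pace and stop on an object; the grip force is fixed at half the most. Time passes only in rows, so rows that do not move let the fingers close. It gives the time, the measured TCP pose, the force, the opening and the grip force at its end, in the units of the state.
- status.get_state(): the state, without advancing time (a new reading comes with each control period).
- get_image(name): name is "side" or "top" or "wrist"; returns a dict with "img" (400x640x3 uint8, red, green, blue), "vfov" (degrees; the focal length in pixels is half the picture's height over the tangent of half this angle, whatever the lens; pixels are square), "cx", "cy" (the principal point, pixels), "k1" (the pictures are not rectified: a ray, as slopes to the right and down, at radius r is drawn at 1 + k1 r^2 times it, then the intrinsics apply), "R" (3x3) and "t" (3): a world point X has camera coordinates R X + t. Camera axes: x right, y down, z forward; pixel columns grow to the right and rows downward; lengths in m; the calibration is good to about 2 mm. A picture is of the moment at which its call begins. There is no depth.
- manip.sign_off(): hands the job in; it is judged then, once.
The state is a dict: "t": time; "qpos": joint angles; "qvel": joint speeds; "joint_efforts": joint torques, N m; "position": TCP position; "tool_rot": TCP orientation; "force": force on the tool from outside, world axes, zero at the start; "wrist_torque": the same for the moment, N m; "finger_gap": opening from 0.0 (shut) to 1.0 (fully open); "grasp_force": force on a finger pad.
Only numpy, scipy, OpenCV 4.12 (cv2) and the standard library are available. Lean on these libraries where they do the work, as an engineer would, in place of code of your own. Each camera call takes 0.05 s, during which the arm holds its last target. There are 200 camera calls.

## Task

The leaf of the folding table that the aluminium pot stands on is not locked yet: take the wooden mallet from its board and knock down the sprung pin of the catch on that same leaf until it is fully home and stays down, leaving the pin on the other leaf up. Then stand the mallet back on the board, upright on its head as it stood, and let go. Only the mallet may touch the catches, and the pot, colander, jar and plate must stay where they are.

Things in the scene. Friction and masses are not known exactly. Their poses are not given: they have to be found in the camera images.
- mallet: Loose wooden mallet, 220 g. Round head 64 mm in diameter and 72 mm tall, standing upright on one of its two flat faces on the board; a bar handle 22 mm wide and 26 mm tall sticks out level from the middle of the head. Origin: centre of the head's lower face; z up along the head's axis; the handle runs along -x, from x = -32 to x = -134 mm, its centre line at z = 36 mm.
- board: Fixed wooden board, 240 x 170 x 15 mm (x, y, z). Origin: centre of its underside, on the table; z up. The mallet stands on it.
- catch_left: Rigid catch on the left leaf (y > 0): base plate 110 x 80 mm, sloping block, hoop of 10 mm rod. Origin on the table, z up. The pin leaves the slope at (0, 0, 90) mm, leaning 0.5 rad from z towards -x, roughly to the middle of the table. The hoop (84 mm wide) runs parallel to the pin, 42 mm behind its axis, to a cross bar at x -16, z 207 mm, above the pin: strike along the pin.
- catch_right: The same catch on the right leaf (y < 0).
- pin_left_top (a point): Centre of the flat round head (36 mm in diameter, 10 mm thick) of the left catch's pin, on its top; z points out along the pin, tilted 0.5 rad from vertical, y is the catch's y. It stands 38 mm out of the sloping face when up and 12 mm when home.
- pin_right_top (a point): The same on the right catch's pin.
- pin_left (a joint): Travel of the left pin, in m: 0 = up, 0.026 = fully home. An over-centre spring pushes it up (about 6 N at the top) until it is 17 mm down; beyond that it snaps home and stays.
- pin_right (a joint): The same for the right pin.
- pot: Loose aluminium cooking pot, 180 mm in diameter, 115 mm tall. Origin: centre of its underside. It stands on the left leaf (y > 0) or on the right leaf (y < 0), outward of the catch; the table's seam is the line y = 0.
- colander: Loose steel colander, bowl 190 mm in diameter and 85 mm tall with two loop handles (230 mm over them). Origin: centre of its underside. It stands on the leaf that the pot is not on.
- jar: Loose glass jar with a steel cap, 80 mm in diameter, 130 mm tall, beyond the board. Origin: centre of its underside.
- plate: Loose ceramic plate, 210 mm in diameter, 20 mm tall, beyond the board. Origin: centre of its underside.
There are look-alikes about, which are no part of the job. Leave any blue or green look-alike of the mallet alone.

How it is judged:
On the way, in this order (a step that is already met when the one before it is completed fails the run):
1. the mallet is lifted off the board (height (world z) of mallet above 0.05 m), for 0.1 s.
2. the pin on the pot's leaf is home and the other pin is up (((world y of pot above 0 m and value of joint pin_left above 0.022 m and value of joint pin_right below 0.004 m) or (world y of pot below 0 m and value of joint pin_right above 0.022 m and value of joint pin_left below 0.004 m))), for 0.2 s.
At the end, for the whole second after the job is handed in: Pin on the pot's leaf home (over 22 of 26 mm), other pin up (under 4 mm down); mallet at rest and released on the board, head centre at least 10 mm in from its edges, tilt under 0.1 rad; pot, colander, jar and plate within 30 mm of their start (((world y of pot above 0 m and value of joint pin_left above 0.022 m and value of joint pin_right below 0.004 m) or (world y of pot below 0 m and value of joint pin_right above 0.022 m and value of joint pin_left below 0.004 m)) and x of mallet in the frame of board between -0.11 and 0.11 m and y of mallet in the frame of board between -0.075 and 0.075 m and z of mallet in the frame of board between 0.009 and 0.021 m and angle between mallet's own z axis and vertical below 0.1 rad and linear speed of mallet below 0.02 m/s and contact force between the fingers and mallet below 0.2 N and distance of each of pot, colander, jar, plate from where it was at the start of the episode below 0.03 m); the robot touches nothing.
It fails at once if pot, colander, jar or plate pushed more than 30 mm or tipped (distance of any of pot, colander, jar, plate from where it was at the start of the episode above 0.03 m or angle between any of pot, colander, jar, plate's own z axis and vertical above 0.3 rad).
It fails at once if the pin on the leaf without the pot is pushed down ((world y of pot above 0 m and value of joint pin_right above 0.008 m) or (world y of pot below 0 m and value of joint pin_left above 0.008 m)).
It fails at once if the gripper or arm presses on a catch or its pin (contact force between any of the fingers, the arm and catch_left above 2 N or contact force between any of the fingers, the arm and catch_right above 2 N).
It also fails if it takes over 51 s, if anything falls off the work surface, if the arm or the gripper's body presses on something with over 40 N, if the wrist force passes 120 N, or if a joint passes its speed limit or range.

## Working session

There is one attempt and no reset: what is moved stays moved. The work goes in short steps, Python scripts to look and compute and a tool call to move; the robot and the scene stay as the last step left them, time stands still between calls to the robot, and variables do not carry over. Pictures are saved under pics/ and viewed, at most 10 in all, crops included, and the job is handed in when it is done.

Besides the shell and the picture viewer there is one more tool, called after ">>>" in YAML: its name, and indented under it one key for each argument. jog_arm: Moves the arm, as the interface text tells. Its arguments: {"type":"object","properties":{"rows":{"type":"array"},"gripper":{"type":"number"}},"required":["rows"]}

```bash
mkdir -p pics; ls; cat > h.py <<'E'
import numpy as np, cv2
from bench import status,get_image,manip
def snap(n,f):
    d=get_image(n); cv2.imwrite(f'pics/{f}.png',d['img'][:,:,::-1])
    np.savez(f'pics/{f}.npz',**d); return d
def load(f): return dict(np.load(f'pics/{f}.npz'))
def K(d):
    f=200/np.tan(np.radians(float(d['vfov']))/2); return np.array([[f,0,d['cx']],[0,f,d['cy']],[0,0,1.]])
def proj(d,X):
    X=np.atleast_2d(X).astype(float); return cv2.projectPoints(X,cv2.Rodrigues(d['R'])[0],d['t'].astype(float),K(d),np.array([float(d['k1']),0,0,0]))[0][:,0]
def ray(d,uv):
    p=cv2.undistortPoints(np.array([[uv]],float),K(d),np.array([float(d['k1']),0,0,0]))[0,0]
    return -d['R'].T@d['t'], d['R'].T@np.array([p[0],p[1],1.])
def onz(d,uv,z):
    c,r=ray(d,uv); return c+r*(z-c[2])/r[2]
def tri(ds,uvs):
    A=np.zeros((3,3));b=np.zeros(3)
    for d,uv in zip(ds,uvs):
        c,r=ray(d,uv); r=r/np.linalg.norm(r);P=np.eye(3)-np.outer(r,r);A+=P;b+=P@c
    return np.linalg.solve(A,b)
E
python3 - <<'E'
from h import *
a=snap('top','top0');b=snap('side','side0')
for d in(a,b):print(d['vfov'],d['k1'],-d['R'].T@d['t'],d['R'])
E
```

```text
pics
49.727134057333316 -0.10201149687124622 [0.4667715  0.00994691 1.34740378] [[-1.12688095e-03 -9.99992890e-01  3.59858329e-03]
 [-9.97104525e-01  8.49993484e-04 -7.60384393e-02]
 [ 7.60348399e-02 -3.67384995e-03 -9.97098393e-01]]
50.87174526166409 -0.07794813647993697 [ 0.09987548 -0.64737584  0.91366442] [[ 0.83143349 -0.55531344  0.01858311]
 [-0.38939592 -0.60622189 -0.6934449 ]
 [ 0.39634476  0.56931713 -0.72026997]]
```

View pics/top0.png

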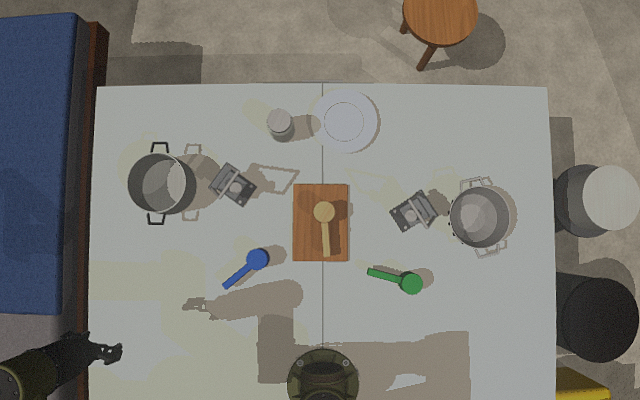

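View pics/side0.png

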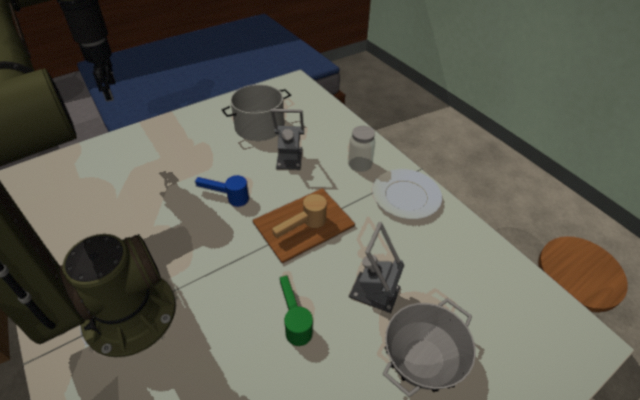

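Mallet candidates in the top view:
- natural-wood mallet on the board (324,212)
- blue look-alike (257,259)
- green look-alike (410,282)

The wooden one on the board fits the description. The pot seems to be the straight-sided vessel at (160,183), on the left leaf. The colander is at (480,217). I'll check these in one close crop.

```bash
python3 - <<'E'
from h import *
a=cv2.imread('pics/top0.png');b=cv2.imread('pics/side0.png')
c=lambda i,x,y,w,h:cv2.resize(i[y:y+h,x:x+w],(400,300),interpolation=cv2.INTER_CUBIC)
m=np.vstack([np.hstack([c(a,200,150,80,60),c(a,284,180,88,66+20)]),np.hstack([c(b,210,75,120,90+10),c(b,330,290-10,160,120)])])
cv2.imwrite('pics/crop0.png',m)
E
```

```text
(no output)
```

View pics/crop0.png

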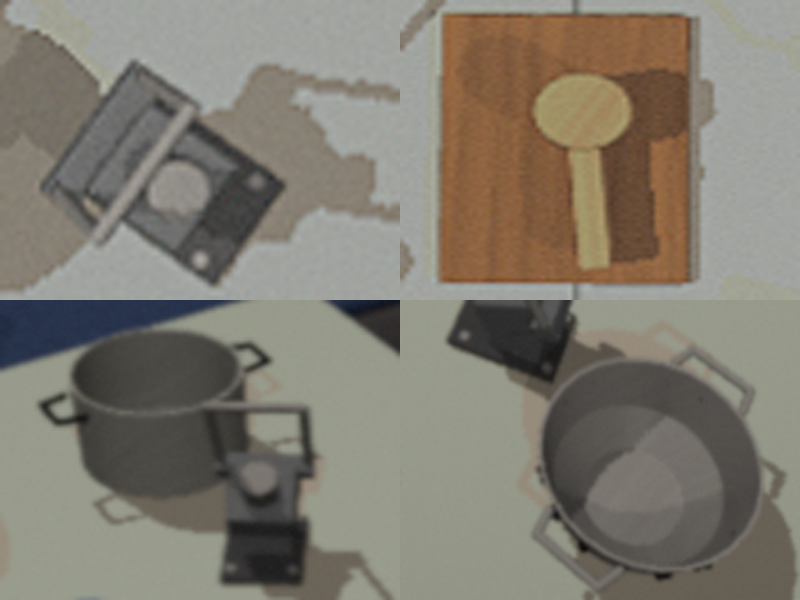

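The crop shows the following:
- The wooden mallet is on the board, head at about (324,212) and handle end at about (327,256).
- The pot is straight-sided and on the left leaf. The right-hand vessel is the rounded colander. So the target is the left pin, at top (235.6,187.4) and side (288.6,134.3).

Next I'll measure them.

```bash
python3 - <<'E'
from h import *
np.set_printoptions(precision=4,suppress=True)
a=load('top0');b=load('side0')
s=status.get_state();print(s['position'],s['tool_rot'],s['qpos'],s['force'],s['finger_gap'])
# mallet mask
def mask(d,x0,y0,x1,y1):
    h=cv2.cvtColor(d['img'],cv2.COLOR_RGB2HSV);m=cv2.inRange(h,(16,60,110),(32,255,255));o=m*0;o[y0:y1,x0:x1]=m[y0:y1,x0:x1]
    n,l,st,c=cv2.connectedComponentsWithStats(o);k=1+np.argmax(st[1:,4]);return (l==k)
m=mask(a,290,180,352,265)
ys,xs=np.nonzero(m);print('area',m.sum(),xs.min(),xs.max(),ys.min(),ys.max())
w=[(y,xs[ys==y].min(),xs[ys==y].max()) for y in np.unique(ys)];print(w[::3])
hd=[(x,y) for y,l,r in w if y<212 for x in(l,r)]
dt=cv2.distanceTransform(m.astype(np.uint8),cv2.DIST_L2,5);y,x=np.unravel_index(dt.argmax(),dt.shape);print('head',x,y,dt.max(),onz(a,(x,y),.087))
pts=[onz(a,((l+r)/2,y),.064) for y,l,r in w if 232<y<253];P=np.array(pts);
v=np.polyfit(P[:,0],P[:,1],1);print('handle slope dy/dx',v,'near end',onz(a,((w[-1][1]+w[-1][2])/2,w[-1][0]),.064))
br=cv2.inRange(cv2.cvtColor(a['img'],cv2.COLOR_RGB2HSV),(5,110,60),(15,255,255));br[:175]=0;br[270:]=0;br[:,:285]=0;br[:,360:]=0
print('board',[onz(a,q,.015)[:2] for q in cv2.boxPoints(cv2.minAreaRect(cv2.findNonZero(br)))])
# pin, bar
print('pin',tri([a,b],[(235.6,187.4),(288.6,134.3)]),onz(a,(235.6,187.4),.123))
B1=tri([a,b],[(238,172),(301.5,111)]);B2=tri([a,b],[(220.4,197.6),(273,110)]);print('bar',B1,B2,onz(a,(238,172),.207),onz(a,(220.4,197.6),.207))
print('base',[onz(a,q,.008)[:2] for q in[(227,162.4),(208.4,187.6),(243,207),(256.8,187)]])
E
```

```text
[0.1851 0.5704 0.2304] [[ 0.9512 -0.3087 -0.0003]
 [-0.3087 -0.9512 -0.0016]
 [ 0.0002  0.0016 -1.    ]] [ 1.5907  0.0408  0.0839 -0.0004 -1.6155 -0.3337] [-0.7186 -0.3274 -0.0184] 0.9994998415175661
area 624 313 334 201 257
[(np.int64(201), np.int64(320), np.int64(327)), (np.int64(204), np.int64(316), np.int64(331)), (np.int64(207), np.int64(314), np.int64(333)), (np.int64(210), np.int64(313), np.int64(334)), (np.int64(213), np.int64(313), np.int64(334)), (np.int64(216), np.int64(314), np.int64(333)), (np.int64(219), np.int64(316), np.int64(331)), (np.int64(222), np.int64(322), np.int64(327)), (np.int64(225), np.int64(321), np.int64(328)), (np.int64(228), np.int64(322), np.int64(328)), (np.int64(231), np.int64(322), np.int64(328)), (np.int64(234), np.int64(322), np.int64(328)), (np.int64(237), np.int64(322), np.int64(328)), (np.int64(240), np.int64(322), np.int64(329)), (np.int64(243), np.int64(323), np.int64(329)), (np.int64(246), np.int64(323), np.int64(329)), (np.int64(249), np.int64(323), np.int64(329)), (np.int64(252), np.int64(323), np.int64(329)), (np.int64(255), np.int64(323), np.int64(329))]
head 324 212 10.5907 [ 0.5279 -0.0042  0.087 ]
handle slope dy/dx [ 0.0759 -0.0423] near end [ 0.3957 -0.0131  0.064 ]
board [array([0.6185, 0.0912]), array([ 0.6184, -0.0766]), array([ 0.3837, -0.0754]), array([0.3839, 0.0904])]
pin [0.5975 0.2499 0.1179] [0.5967 0.249  0.123 ]
bar [0.6303 0.2269 0.2045] [0.5613 0.2726 0.2069] [0.6291 0.2268 0.207 ] [0.5605 0.273  0.207 ]
base [array([0.6881, 0.3001]), array([0.6084, 0.3576]), array([0.5474, 0.2474]), array([0.61  , 0.2048])]
```

```bash
cat >> h.py <<'E'
from scipy.spatial.transform import Rotation as Ro
np.set_printoptions(precision=4,suppress=True)
def plan(p,R,N,s=None):
    s=s or status.get_state(); R0=np.array(s['tool_rot']);T=R0.T@(np.array(p)-s['position'])
    r=Ro.from_matrix(R0.T@R).as_rotvec()/N;Q=Ro.from_rotvec(r).as_matrix()
    S=sum(np.linalg.matrix_power(Q,k) for k in range(N));d=np.linalg.solve(S,T)
    print(N,'rows of',[round(float(x),4) for x in(*d,*r)])
yaw=.068
mx=np.array([np.cos(yaw),np.sin(yaw),0]);Rg=np.c_[mx,np.cross([0,0,-1.],mx),[0,0,-1.]]
Pg=np.array([.528,-.0042,0])-.054*mx
# strike frame
cx=np.array([.559,.829,0]);cx/=np.linalg.norm(cx);z=np.array([0,0,1.])
p=-np.sin(.5)*cx+np.cos(.5)*z;n=np.cos(.5)*cx+np.sin(.5)*z
Rs=np.c_[n,np.cross(-p,n),-p];pin=np.array([.5955,.249,.1233])
E
python3 - <<'E'
from h import *
print(Rs,p,n);plan([Pg[0],Pg[1],.16],Rg,24);plan([Pg[0],Pg[1],.16],Rg,20)
E
```

```text
[[ 0.4906  0.8291  0.268 ]
 [ 0.7276 -0.5591  0.3975]
 [ 0.4794  0.     -0.8776]] [-0.268  -0.3975  0.8776] [0.4906 0.7276 0.4794]
24 rows of [0.0152, 0.0225, 0.003, 0.0001, 0.0, -0.0159]
20 rows of [0.0183, 0.0269, 0.0035, 0.0001, 0.0, -0.0191]
```

>>> jog_arm:
  rows:
    - [0.0152,0.0225,0.003,0,0,-0.0159]
    - [0.0152,0.0225,0.003,0,0,-0.0159]
    - [0.0152,0.0225,0.003,0,0,-0.0159]
    - [0.0152,0.0225,0.003,0,0,-0.0159]
    - [0.0152,0.0225,0.003,0,0,-0.0159]
    - [0.0152,0.0225,0.003,0,0,-0.0159]
    - [0.0152,0.0225,0.003,0,0,-0.0159]
    - [0.0152,0.0225,0.003,0,0,-0.0159]
    - [0.0152,0.0225,0.003,0,0,-0.0159]
    - [0.0152,0.0225,0.003,0,0,-0.0159]
    - [0.0152,0.0225,0.003,0,0,-0.0159]
    - [0.0152,0.0225,0.003,0,0,-0.0159]

```text
t: 1.1
position: [0.3022, 0.2658, 0.1949]
tool_rot: [[0.993, -0.121, -0.0], [-0.121, -0.993, 0.0], [-0.0, -0.0, -1.0]]
force: [0.4, 0.2, 0.1]
finger_gap: 0.994
grasp_force: 0.0
```

>>> jog_arm:
  rows:
    - [0.0152,0.0225,0.003,0,0,-0.0159]
    - [0.0152,0.0225,0.003,0,0,-0.0159]
    - [0.0152,0.0225,0.003,0,0,-0.0159]
    - [0.0152,0.0225,0.003,0,0,-0.0159]
    - [0.0152,0.0225,0.003,0,0,-0.0159]
    - [0.0152,0.0225,0.003,0,0,-0.0159]
    - [0.0152,0.0225,0.003,0,0,-0.0159]
    - [0.0152,0.0225,0.003,0,0,-0.0159]
    - [0.0152,0.0225,0.003,0,0,-0.0159]
    - [0.0152,0.0225,0.003,0,0,-0.0159]
    - [0.0152,0.0225,0.003,0,0,-0.0159]
    - [0.0152,0.0225,0.003,0,0,-0.0159]

```text
t: 2.1
position: [0.475, -0.0102, 0.1588]
tool_rot: [[0.998, 0.068, -0.0], [0.068, -0.998, 0.0], [-0.0, -0.0, -1.0]]
force: [1.1, 0.6, -0.2]
finger_gap: 0.999
grasp_force: 0.0
```

```bash
python3 - <<'E'
from h import *
s=status.get_state();print(s['t'],s['position'],s['qpos']);plan([Pg[0],Pg[1],.033],Rg,8)
d=snap('wrist','w1');print(proj(d,[[.528,-.0042,.087],[*Pg[:2],.064],[*(Pg-.08*mx)[:2],.064]]))
E
```

```text
2.1 [ 0.475  -0.0102  0.1588] [ 0.4048 -0.2992 -0.3543 -0.0002 -1.516   1.2343]
8 rows of [-0.0001, -0.0003, 0.0157, -0.0, 0.0, 0.0]
[[315.9471 141.6266]
 [316.1799 205.5188]
 [316.2829 290.2283]]
```

View pics/w1.png

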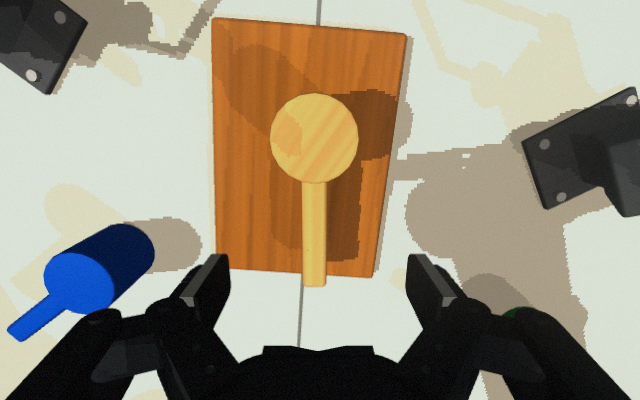

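The wrist view shows the mallet head at (314,139) and the handle end at (315,287), within 3 px of the prediction. The fingers are clear on both sides, so I'll descend and grip.

>>> jog_arm:
  rows:
    - [0,0,0.0157,0,0,0]
    - [0,0,0.0157,0,0,0]
    - [0,0,0.0157,0,0,0]
    - [0,0,0.0157,0,0,0]
    - [0,0,0.0157,0,0,0]
    - [0,0,0.0157,0,0,0]
    - [0,0,0.0157,0,0,0]
    - [0,-0.002,0.0157,0,0,0]
    - [0,0,0,0,0,0]

```text
t: 2.9
position: [0.472, -0.0071, 0.03]
tool_rot: [[0.998, 0.067, -0.006], [0.067, -0.998, -0.001], [-0.006, 0.0, -1.0]]
force: [-0.9, -0.1, 0.2]
finger_gap: 0.998
grasp_force: 0.0
```

>>> jog_arm:
  rows:
    - [0,0,0,0,0,0]
    - [0,0,0,0,0,0]
    - [0,0,0,0,0,0]
    - [0,0,0,0,0,0]
    - [0,0,0,0,0,0]
    - [0,0,0,0,0,0]
    - [0,0,0,0,0,0]
    - [0,0,0,0,0,0]
    - [0,0,0,0,0,0]
    - [0,0,0,0,0,0]
  gripper: 0

```text
t: 3.73
position: [0.4749, -0.0069, 0.0346]
tool_rot: [[0.998, 0.068, 0.001], [0.068, -0.998, -0.0], [0.001, 0.0, -1.0]]
force: [-2.6, -0.7, 5.6]
finger_gap: 0.248
grasp_force: 61.0
```

>>> jog_arm:
  rows:
    - [0,0,-0.015,0,0,0]
    - [0,0,-0.015,0,0,0]
    - [0,0,-0.015,0,0,0]
    - [0,0,-0.015,0,0,0]
    - [0,0,-0.02,0,0,0]
    - [0,0,-0.02,0,0,0]
    - [0,0,-0.02,0,0,0]
    - [0,0,-0.02,0,0,0]
    - [0,0,-0.02,0,0,0]
    - [0,0,-0.02,0,0,0]
    - [0,0,0,0,0,0]
    - [0,0,0,0,0,0]

```text
t: 4.73
position: [0.4746, -0.0064, 0.2136]
tool_rot: [[0.998, 0.068, 0.0], [0.068, -0.998, 0.001], [0.0, -0.001, -1.0]]
force: [1.4, 0.1, -2.7]
finger_gap: 0.253
grasp_force: 60.2
```

```bash
python3 - <<'E'
from h import *
s=status.get_state();print(s['t'],s['position'],s['qpos'],s['finger_gap'],s['grasp_force'],s['force'])
d=snap('side','s2')
E
```

```text
4.7333 [ 0.4746 -0.0064  0.2136] [ 0.4127 -0.302  -0.2569 -0.0007 -1.6152  1.2259] 0.2530237914552337 60.21597504615784 [ 1.37    0.1233 -2.7463]
```

View pics/s2.png

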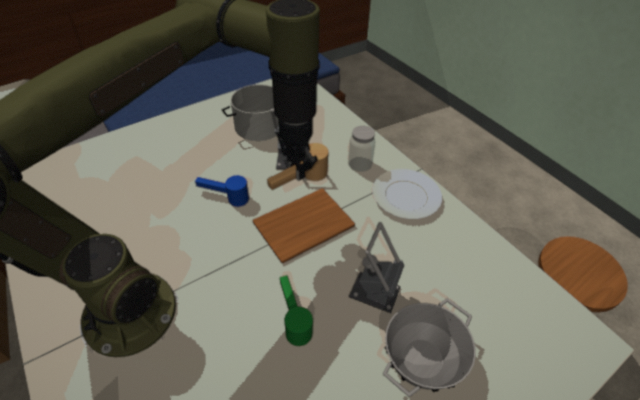

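The mallet is held level above the board, and the force reads about its weight. Now the waypoint in front of the left catch, tilted to the pin axis.

```bash
cat >> h.py <<'E'
def tcp(a,h): return pin+a*n+h*p-.054*n+.0196*p
E
python3 - <<'E'
from h import *
print(tcp(-.08,.08));plan(tcp(-.08,.08),Rs,18)
E
```

```text
[0.5031 0.1119 0.1465]
18 rows of [0.0037, -0.0049, 0.0049, 0.0126, 0.0259, -0.0495]
```

>>> jog_arm:
  rows:
    - [0.0037,-0.0049,0.0049,0.0126,0.0259,-0.0495]
    - [0.0037,-0.0049,0.0049,0.0126,0.0259,-0.0495]
    - [0.0037,-0.0049,0.0049,0.0126,0.0259,-0.0495]
    - [0.0037,-0.0049,0.0049,0.0126,0.0259,-0.0495]
    - [0.0037,-0.0049,0.0049,0.0126,0.0259,-0.0495]
    - [0.0037,-0.0049,0.0049,0.0126,0.0259,-0.0495]
    - [0.0037,-0.0049,0.0049,0.0126,0.0259,-0.0495]
    - [0.0037,-0.0049,0.0049,0.0126,0.0259,-0.0495]
    - [0.0037,-0.0049,0.0049,0.0126,0.0259,-0.0495]

```text
t: 5.53
position: [0.4975, 0.0471, 0.1725]
tool_rot: [[0.846, 0.501, 0.184], [0.474, -0.864, 0.172], [0.246, -0.059, -0.968]]
force: [-0.4, 1.1, -2.0]
finger_gap: 0.248
grasp_force: 60.1
```

>>> jog_arm:
  rows:
    - [0.0037,-0.0049,0.0049,0.0126,0.0259,-0.0495]
    - [0.0037,-0.0049,0.0049,0.0126,0.0259,-0.0495]
    - [0.0037,-0.0049,0.0049,0.0126,0.0259,-0.0495]
    - [0.0037,-0.0049,0.0049,0.0126,0.0259,-0.0495]
    - [0.0037,-0.0049,0.0049,0.0126,0.0259,-0.0495]
    - [0.0037,-0.0049,0.0049,0.0126,0.0259,-0.0495]
    - [0.0037,-0.0049,0.0049,0.0126,0.0259,-0.0495]
    - [0.0037,-0.0049,0.0049,0.0126,0.0259,-0.0495]
    - [0.0037,-0.0049,0.0049,0.0126,0.0259,-0.0495]
    - [0,0,0,0,0,0]
    - [0,0,0,0,0,0]

```text
t: 6.45
position: [0.5023, 0.111, 0.1458]
tool_rot: [[0.492, 0.829, 0.267], [0.728, -0.56, 0.396], [0.478, -0.001, -0.879]]
force: [-0.8, -0.6, -3.2]
finger_gap: 0.247
grasp_force: 60.2
```

```bash
python3 - <<'E'
from h import *
s=status.get_state();print(s['t'],s['position'],tcp(-.08,.08),s['qpos'],s['finger_gap'],s['force']);
print(Ro.from_matrix(np.array(s['tool_rot']).T@Rs).as_rotvec())
plan(tcp(-.005,.03),Rs,6)
d=snap('side','s3');w=snap('wrist','w3');M=np.array(s['position'])+.054*n-.0196*p
i=[cv2.resize(q['img'][:,:,::-1],None,fx=.625 ,fy=.625) for q in(w,)]
cr=cv2.resize(d['img'][60:220,190:390,::-1],(400,320))
o=np.zeros((320,800,3),np.uint8);o[:250,:400]=i[0];o[:,400:]=cr;cv2.imwrite('pics/c3.png',o)
print('pred wrist mallet top',proj(w,[M+.072*p,pin]),'side',proj(d,[M+.072*p,pin]))
E
```

```text
6.45 [0.5023 0.111  0.1458] [0.5031 0.1119 0.1465] [ 0.4128 -0.4849 -0.4888 -0.2839 -1.1519  2.1955] 0.24744776957789394 [-0.8039 -0.573  -3.1683]
[-0.0003  0.002  -0.0014]
6 rows of [0.0127, 0.0, 0.0083, -0.0001, 0.0003, -0.0002]
pred wrist mallet top [[318.7551 182.1045]
 [318.0762  21.9272]] side [[283.3996 138.4217]
 [288.0154 133.2523]]
```

View pics/c3.png

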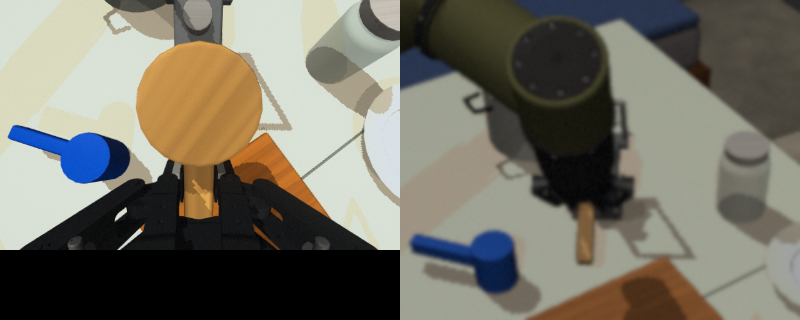

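```bash
python3 - <<'E'
from h import *
w=load('w3');s=status.get_state();R=np.array(s['tool_rot']);P=np.array(s['position'])
h=cv2.cvtColor(w['img'],cv2.COLOR_RGB2HSV);m=cv2.inRange(h,(12,70,90),(32,255,255));m[272:]=0
n_,l,st,c=cv2.connectedComponentsWithStats(m);k=l[160,320];print(st[k])
cs=max(cv2.findContours((l==k).astype(np.uint8),0,1)[0],key=cv2.contourArea)[:,0];cs=cs[(cs[:,1]<250)];print('ell',cv2.fitEllipse(cs))
t=np.linspace(0,6.28,40)
def pred(dx,dz,th):
    q=np.c_[.032*np.cos(t),.032*np.sin(t),0*t+-.072]  # tool axes rel mallet base
    q=Ro.from_rotvec([0,th,0]).apply(q+[.054,0,.0006])+[dx,0,.019+dz]  # rotate about grasp point
    return cv2.fitEllipse(proj(w,P+q@R.T).astype(np.float32))
for a in[(0,0,0),(.004,0,0),(0,-.004,0),(0,0,.05),(0,0,-.05)]:print(a,pred(*a))
E
```

```text
[  218    65   254   207 35937]
ell ((324.26727294921875, 175.94744873046875), (199.59811401367188, 233.06988525390625), 145.46798706054688)
(0, 0, 0) ((320.0334777832031, 168.86146545410156), (210.8289337158203, 214.40078735351562), 86.50318145751953)
(0.004, 0, 0) ((320.053955078125, 155.3032989501953), (216.21444702148438, 217.20651245117188), 76.5667495727539)
(0, -0.004, 0) ((320.1301574707031, 170.95675659179688), (219.6957550048828, 223.9649658203125), 86.81942749023438)
(0, 0, 0.05) ((320.0834655761719, 180.9134979248047), (209.13687133789062, 218.35092163085938), 88.3844985961914)
(0, 0, -0.05) ((319.982177734375, 157.68548583984375), (210.0746612548828, 210.57801818847656), 22.175792694091797)
```

Head-top centre row is about 166 against a predicted 169, so the mallet sits in the grip within 1–2 mm of the model. The pin is at (317,22), as predicted. Next, over the pin.

>>> jog_arm:
  rows:
    - [0.0127,0,0.0083,0,0,0]
    - [0.0127,0,0.0083,0,0,0]
    - [0.0127,0,0.0083,0,0,0]
    - [0.0127,0,0.0083,0,0,0]
    - [0.0127,0,0.0083,0,0,0]
    - [0.0127,0,0.0083,0,0,0]
    - [0,0,0,0,0,0]
    - [0,0,0,0,0,0]

```text
t: 7.22
position: [0.5536, 0.187, 0.1398]
tool_rot: [[0.49, 0.83, 0.268], [0.729, -0.558, 0.397], [0.479, 0.001, -0.878]]
force: [0.1, -0.4, -1.5]
finger_gap: 0.247
grasp_force: 60.1
```

>>> jog_arm:
  rows:
    - [0,0,0.006,0,0,0]
    - [0,0,0.006,0,0,0]
    - [0,0,0.006,0,0,0]
    - [0,0,0.006,0,0,0]
    - [0,0,0.006,0,0,0]
    - [0,0,0.006,0,0,0]

```text
t: 7.72
position: [0.5635, 0.2008, 0.1086]
tool_rot: [[0.49, 0.829, 0.269], [0.728, -0.559, 0.397], [0.48, 0.001, -0.878]]
force: [-4.6, -2.5, 1.8]
finger_gap: 0.243
grasp_force: 60.9
```

>>> jog_arm:
  rows:
    - [0,0,0.005,0,0,0]
    - [0,0,0.005,0,0,0]
    - [0,0,0,0,0,0]

```text
t: 7.97
position: [0.5658, 0.2053, 0.0987]
tool_rot: [[0.49, 0.829, 0.268], [0.728, -0.559, 0.397], [0.479, 0.0, -0.878]]
force: [0.2, -0.5, -2.7]
finger_gap: 0.254
grasp_force: 60.1
```

```bash
python3 - <<'E'
from h import *
s=status.get_state();d=np.array(s['position'])-tcp(0,0);print(s['t'],'n,p',d@n,d@p,d@Rs[:,1],'Fp',np.array(s['force'])@p,s['force'],s['wrist_torque'],s['finger_gap'])
E
```

```text
7.9667 n,p -0.004158784989097518 -0.015873152986388497 -0.00016600785424384195 Fp -2.2250931507155514 [ 0.1941 -0.5309 -2.7167] [-1.439   0.9752  0.0258] 0.2540037850995707
```

Contact showed and then vanished, so the pin may have snapped past centre. I'll press on gently to be sure.

>>> jog_arm:
  rows:
    - [0,0,0.004,0,0,0]
    - [0,0,0.003,0,0,0]
    - [0,0,0,0,0,0]

```text
t: 8.22
position: [0.5678, 0.2081, 0.0933]
tool_rot: [[0.49, 0.83, 0.268], [0.728, -0.558, 0.398], [0.48, 0.001, -0.877]]
force: [0.0, -0.0, -2.2]
finger_gap: 0.246
grasp_force: 60.2
```

>>> jog_arm:
  rows:
    - [0,0,0.003,0,0,0]
    - [0,0,0,0,0,0]

```text
t: 8.38
position: [0.5688, 0.2092, 0.0911]
tool_rot: [[0.49, 0.829, 0.269], [0.728, -0.559, 0.398], [0.48, 0.001, -0.877]]
force: [-0.5, -0.5, -2.7]
finger_gap: 0.247
grasp_force: 60.2
```

>>> jog_arm:
  rows:
    - [0,0,0.003,0,0,0]
    - [0,0,0,0,0,0]

```text
t: 8.55
position: [0.5698, 0.2097, 0.0897]
tool_rot: [[0.489, 0.83, 0.27], [0.729, -0.558, 0.397], [0.48, 0.002, -0.877]]
force: [-5.7, -4.4, 2.2]
finger_gap: 0.25
grasp_force: 61.2
```

>>> jog_arm:
  rows:
    - [0,0,0.002,0,0,0]
    - [0,0,0,0,0,0]

```text
t: 8.72
position: [0.5702, 0.2095, 0.089]
tool_rot: [[0.489, 0.83, 0.269], [0.729, -0.558, 0.396], [0.479, 0.003, -0.878]]
force: [-13.4, -10.9, 9.3]
finger_gap: 0.247
grasp_force: 63.1
```

The stop was reached about 26 mm down, at about 20 N, so the pin is home. Back off along the pin, then out to the front.

>>> jog_arm:
  rows:
    - [0,0,-0.004,0,0,0]
    - [0,0,-0.008,0,0,0]
    - [0,0,-0.01,0,0,0]
    - [0,0,-0.01,0,0,0]
    - [0,0,-0.01,0,0,0]
    - [0,0,-0.01,0,0,0]
    - [-0.006,0,-0.01,0,0,0]
    - [-0.012,0,-0.01,0,0,0]
    - [-0.015,0,-0.01,0,0,0]
    - [-0.016,0,-0.01,0,0,0]
    - [-0.016,0,-0.008,0,0,0]
    - [-0.012,0,-0.006,0,0,0]

```text
t: 9.72
position: [0.5031, 0.1116, 0.1438]
tool_rot: [[0.489, 0.829, 0.27], [0.728, -0.559, 0.398], [0.481, 0.002, -0.877]]
force: [0.5, 0.1, -1.8]
finger_gap: 0.25
grasp_force: 60.3
```

```bash
python3 - <<'E'
from h import *
s=status.get_state();print(s['t'],s['position'],s['qpos'],s['force'])
w=snap('wrist','w4')
print('pin up/home proj',proj(w,[pin,pin-.026*p]))
E
python3 - <<'E'
import cv2
i=cv2.imread('pics/w4.png');cv2.imwrite('pics/c4.png',cv2.resize(i[:,:],(640,400)))
E
```

```text
9.7167 [0.5031 0.1116 0.1438] [ 0.4131 -0.4852 -0.4933 -0.2851 -1.1437  2.1996] [ 0.5327  0.0702 -1.79  ]
pin up/home proj [[318.3142  20.4945]
 [318.2096  30.0355]]
```

View pics/c4.png

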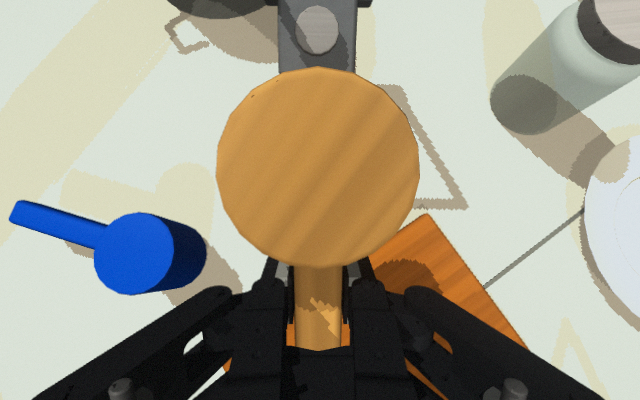

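The wrist view shows the pin head at (317,30), matching the home projection (318,30). The mallet hasn't shifted in the grip. Now back to the board.

```bash
python3 - <<'E'
from h import *
plan([.4749,-.0069,.20],Rg,18)
E
```

```text
18 rows of [-0.0039, 0.0047, -0.0045, -0.0125, -0.0259, 0.0495]
```

>>> jog_arm:
  rows:
    - [-0.0039,0.0047,-0.0045,-0.0125,-0.0259,0.0495]
    - [-0.0039,0.0047,-0.0045,-0.0125,-0.0259,0.0495]
    - [-0.0039,0.0047,-0.0045,-0.0125,-0.0259,0.0495]
    - [-0.0039,0.0047,-0.0045,-0.0125,-0.0259,0.0495]
    - [-0.0039,0.0047,-0.0045,-0.0125,-0.0259,0.0495]
    - [-0.0039,0.0047,-0.0045,-0.0125,-0.0259,0.0495]
    - [-0.0039,0.0047,-0.0045,-0.0125,-0.0259,0.0495]
    - [-0.0039,0.0047,-0.0045,-0.0125,-0.0259,0.0495]
    - [-0.0039,0.0047,-0.0045,-0.0125,-0.0259,0.0495]

```text
t: 10.52
position: [0.5001, 0.0485, 0.1659]
tool_rot: [[0.848, 0.497, 0.186], [0.47, -0.866, 0.172], [0.246, -0.059, -0.967]]
force: [0.4, 0.3, -2.1]
finger_gap: 0.248
grasp_force: 60.4
```

>>> jog_arm:
  rows:
    - [-0.0039,0.0047,-0.0045,-0.0125,-0.0259,0.0495]
    - [-0.0039,0.0047,-0.0045,-0.0125,-0.0259,0.0495]
    - [-0.0039,0.0047,-0.0045,-0.0125,-0.0259,0.0495]
    - [-0.0039,0.0047,-0.0045,-0.0125,-0.0259,0.0495]
    - [-0.0039,0.0047,-0.0045,-0.0125,-0.0259,0.0495]
    - [-0.0039,0.0047,-0.0045,-0.0125,-0.0259,0.0495]
    - [-0.0039,0.0047,-0.0045,-0.0125,-0.0259,0.0495]
    - [-0.0039,0.0047,-0.0045,-0.0125,-0.0259,0.0495]
    - [-0.0039,0.0047,-0.0045,-0.0125,-0.0259,0.0495]
    - [0,0,0,0,0,0]
    - [0,0,0,0,0,0]

```text
t: 11.43
position: [0.4766, -0.0049, 0.199]
tool_rot: [[0.998, 0.069, 0.0], [0.069, -0.998, 0.002], [0.0, -0.002, -1.0]]
force: [-0.1, -0.5, -2.5]
finger_gap: 0.247
grasp_force: 60.3
```

```bash
python3 - <<'E'
from h import *
s=status.get_state();print(s['t'],s['position'],s['qpos']);print(Ro.from_matrix(np.array(s['tool_rot']).T@Rg).as_rotvec())
plan([.4749,-.0069,.037],Rg,12)
E
```

```text
11.4333 [ 0.4766 -0.0049  0.199 ] [ 0.413  -0.2973 -0.2792 -0.0021 -1.5879  1.2271]
[-0.0023 -0.0002  0.0014]
12 rows of [-0.0001, 0.0002, 0.0135, -0.0002, -0.0, 0.0001]
```

>>> jog_arm:
  rows:
    - [0,0,0.016,0,0,0]
    - [0,0,0.016,0,0,0]
    - [0,0,0.016,0,0,0]
    - [0,0,0.016,0,0,0]
    - [0,0,0.016,0,0,0]
    - [0,0,0.016,0,0,0]
    - [0,0,0.016,0,0,0]
    - [0,0,0.016,0,0,0]
    - [0,0,0.014,0,0,0]
    - [0,0,0.01,0,0,0]
    - [0,0,0.006,0,0,0]
    - [0,0,0,0,0,0]

```text
t: 12.43
position: [0.4754, -0.005, 0.0397]
tool_rot: [[0.998, 0.069, -0.003], [0.069, -0.998, 0.001], [-0.002, -0.001, -1.0]]
force: [-0.3, 0.1, -1.6]
finger_gap: 0.248
grasp_force: 60.4
```

>>> jog_arm:
  rows:
    - [0,0,0.002,0,0,0]
    - [0,0,0,0,0,0]
    - [0,0,0,0,0,0]

```text
t: 12.68
position: [0.4767, -0.0047, 0.0399]
tool_rot: [[0.998, 0.068, 0.001], [0.068, -0.998, 0.002], [0.001, -0.002, -1.0]]
force: [0.6, -0.7, -1.8]
finger_gap: 0.251
grasp_force: 60.4
```

>>> jog_arm:
  rows:
    - [0,0,0.002,0,0,0]
    - [0,0,0.001,0,0,0]
    - [0,0,0,0,0,0]
    - [0,0,0,0,0,0]

```text
t: 13.02
position: [0.4762, -0.0049, 0.0361]
tool_rot: [[0.998, 0.068, -0.001], [0.068, -0.998, 0.001], [-0.001, -0.001, -1.0]]
force: [0.9, 0.2, -1.8]
finger_gap: 0.251
grasp_force: 60.4
```

>>> jog_arm:
  rows:
    - [0,0,0.001,0,0,0]
    - [0,0,0,0,0,0]
    - [0,0,0,0,0,0]

```text
t: 13.27
position: [0.4761, -0.0049, 0.035]
tool_rot: [[0.998, 0.068, -0.001], [0.068, -0.998, 0.001], [-0.001, -0.001, -1.0]]
force: [-0.5, 0.0, -1.1]
finger_gap: 0.25
grasp_force: 60.4
```

>>> jog_arm:
  rows:
    - [0,0,0.001,0,0,0]
    - [0,0,0,0,0,0]
    - [0,0,0,0,0,0]

```text
t: 13.52
position: [0.4763, -0.0049, 0.0343]
tool_rot: [[0.998, 0.068, -0.0], [0.068, -0.998, 0.001], [-0.0, -0.001, -1.0]]
force: [0.3, 0.0, -1.0]
finger_gap: 0.247
grasp_force: 60.5
```

>>> jog_arm:
  rows:
    - [0,0,0.0003,0,0,0]
    - [0,0,0,0,0,0]
    - [0,0,0,0,0,0]
    - [0,0,0,0,0,0]
    - [0,0,0,0,0,0]
    - [0,0,0,0,0,0]
    - [0,0,0,0,0,0]
    - [0,0,0,0,0,0]
    - [0,0,0,0,0,0]
    - [0,0,0,0,0,0]
  gripper: 1

```text
t: 14.35
position: [0.4762, -0.0049, 0.0337]
tool_rot: [[0.998, 0.068, -0.001], [0.068, -0.998, 0.001], [-0.001, -0.001, -1.0]]
force: [0.3, 0.2, 0.0]
finger_gap: 1.003
grasp_force: 0.0
```

>>> jog_arm:
  rows:
    - [0,0,-0.006,0,0,0]
    - [0,0,-0.012,0,0,0]
    - [0,0,-0.016,0,0,0]
    - [0,0,-0.018,0,0,0]
    - [0,0,-0.018,0,0,0]
    - [0,0,-0.018,0,0,0]
    - [0,0,-0.018,0,0,0]
    - [0,0,-0.018,0,0,0]
    - [0,0,-0.01,0,0,0]
    - [0,0,0,0,0,0]
    - [0,0,0,0,0,0]
    - [0,0,0,0,0,0]

```text
t: 15.35
position: [0.4758, -0.005, 0.1666]
tool_rot: [[0.998, 0.068, -0.002], [0.068, -0.998, 0.001], [-0.002, -0.002, -1.0]]
force: [-0.2, 0.9, -0.1]
finger_gap: 0.998
grasp_force: 0.0
```

```bash
python3 - <<'E'
from h import *
s=status.get_state();print(s['t'],s['position'],s['force'])
w=snap('wrist','w5');d=snap('side','s5')
cv2.imwrite('pics/c5.png',np.hstack([cv2.resize(w['img'],(400,250)),cv2.resize(d['img'],(400,250))])[:,:,::-1])
print(proj(w,[[.5295,-.0022,.087]]))
E
```

```text
15.35 [ 0.4758 -0.005   0.1666] [-0.1711  0.9329 -0.1422]
[[320.631  139.6884]]
```

View pics/c5.png

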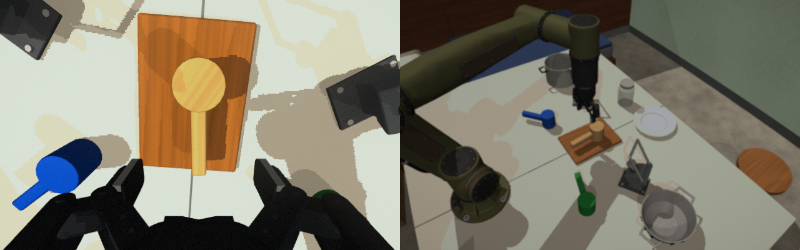

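The mallet stands upright on the board: head at (198,85) in the wrist half, (597,129) in the side half. The gripper is open and clear above it, and the other objects look unmoved. Handing in.

```bash
python3 -c "
from bench import manip;print(manip.sign_off())"
```

```text
the job is handed in; nothing more can be done
None
```

The left pin, on the pot's leaf, was knocked fully home and was still down after the mallet backed off; the right pin was never touched. The mallet is back upright on the board and released, and the job is handed in; the sign-off gave no verdict.

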